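# Rack turned shafts all alike by feeling for the chamfered end

### The arm

A 6-joint arm with a two-finger parallel gripper is mounted at the origin on the work surface. World frame = base frame: x ahead of the robot, y to its left, z up, the work surface at z = 0. Lengths are in m, angles in rad, forces in N, time in s.
With the tool pointing down it reaches from about 0.3 to 0.775 m from the base axis. Payload 14.6 kg.
Tool frame: the origin (TCP) lies on the centre line of the jaws, within the pads' length; the fingertips stand 19 mm ahead of it and the grasp point (between the pads) is the TCP; y points along the fingers, x is the direction in which the jaws open and shut, and the axes are right-handed (so a half turn about y gives the same grasp; the last joint's range is limited). The gripper opens to 94 mm and grips with 3 to 60 N. Pads are 16 mm wide; open, the fingers measure 119 mm over their backs; the gripper's body (75 mm by 177 mm) begins 78 mm behind the grasp point.
Start: joints at [1.081, 0.3, 1.521, -0, 1.321, -0.067], TCP at [0.226, 0.502, 0.224] pointing down, gripper open.
Joint ranges: [-3.03, 3.03], [-0.79, 2.21], [0.23, 2.52], [-1.04, 4.18], [0, 3.07], [-2.55, 2.55]. Speed limits (rad/s): [2.22, 2.22, 2.57, 3.14, 3.14, 3.14].

### API

Orientations are given as [roll, pitch, yaw] about the fixed x, y, z axes, in that order (R = Rz(yaw) Ry(pitch) Rx(roll)).
In Python, from station import get_obs, cams, workorder gives the robot as it stands.
- The arm moves only by the shell command python3 -m handwheel 'ROWS' [FORCE]. ROWS is JSON, a list of rows, each an object of numbers: "fingers": the opening, from -1 (shut) to 1 (fully open); "x", "y", "z": the shift along the tool's x, y, z in m; "spin": the turn about the tool's y in degrees. In form: [{"fingers": .., "x": .., "y": .., "z": .., "spin": ..}, ...]. A call has exactly 10 rows; each row is the pose to reach, as a shift and turn from the pose commanded when the call began, along the tool's axes at that moment; what a row does not reach only later rows make up. A row lasts 1/10 s, in which the tool goes at most 50 mm and 8.59 degrees, less where a joint would pass 70% of its speed; a pose out of reach is approached as far as the arm can. A call with a gripper value outside its range is refused whole. The fingers move at their own pace and stop on an object; FORCE is the grip in N (left out, the last holds). Time passes only in rows, so rows that repeat a pose let the fingers close, or fill a call up. It gives the time, the measured TCP pose, the force and the opening at its end, in the units of the state.
- get_obs(): the state, without advancing time (a new reading comes with each control period).
- cams.camera(name): name is "side" or "top" or "wrist"; returns (picture, depth): 420x560x3 uint8, red, green, blue; 420x560 float32, m along the optical axis (not along the pixel's ray), 0 where there is no reading.
- cams.get_calibration(name): a dict with "fx", "fy", "cx", "cy" (pixels), "view" (4x4, takes a point from world to camera coordinates). Camera axes: x right, y down, z forward; pixel columns grow to the right and rows downward; lengths in m; the calibration is good to about 2 mm. A picture is of the moment at which its call begins: read the wrist's pose just before it. get_calibration takes no time and is no camera call; for the wrist camera it gives the pose at the moment of the call.
- workorder.hand_in(): hands the job in, once; it reports no verdict.
The state is a dict: "time_s": time; "qpos": joint angles; "joint_vel": joint speeds; "tau": joint torques, N m; "ee_pos": TCP position; "eef_rot": TCP orientation; "force": force on the tool from outside, world axes, zero at the start; "moment": the same for the moment, N m; "grip_width": finger opening in m.
Only numpy, scipy, OpenCV 4.12 (cv2) and the standard library are available. Lean on these libraries where they do the work, as an engineer would, in place of code of your own. Each camera call takes 0.05 s, during which the arm holds its last target. There are 200 camera calls.

### The job

Two turned shafts lie on their V rests: put them in the two free places of the rack, the same way round as the one already there. Each has one square and one chamfered end; tell them apart by feel, since only the chamfered end goes into a bore of the rack's end plate. All three shafts must finally lie fully down in the notches with the chamfered end slid fully home in the bore, let go; leave the loupe, wrench, bowl and oil can where they are.

Things in the scene. Friction and masses are not known exactly. Their poses are not given: they have to be found in the camera images.
- shaft1_center (a point): Centre (mid-length, on the axis) of a loose plain round steel shaft, 20 mm diameter, 100 mm long, 0.14 to 0.28 kg. One end is square (20 mm across its flat face), the other has a chamfer 8 mm long narrowing it to 12 mm across its face. At first lying level on its rest. Its x axis runs along it; whether +x or -x is the chamfered end differs from shaft to shaft and is not told.
- shaft1: The same shaft as shaft1_center: same origin, same axes.
- shaft2_center (a point): Centre (mid-length, on the axis) of a loose plain round steel shaft, 20 mm diameter, 100 mm long, 0.14 to 0.28 kg. One end is square (20 mm across its flat face), the other has a chamfer 8 mm long narrowing it to 12 mm across its face. At first lying level on its rest. Its x axis runs along it; whether +x or -x is the chamfered end differs from shaft to shaft and is not told.
- shaft2: The same shaft as shaft2_center: same origin, same axes.
- shaft3_center (a point): Centre (mid-length, on the axis) of a loose plain round steel shaft, 20 mm diameter, 100 mm long, 0.14 to 0.28 kg. One end is square (20 mm across its flat face), the other has a chamfer 8 mm long narrowing it to 12 mm across its face. At first already racked: it lies home in the notches of bore 3, chamfered end in the bore, and stays there. Its x axis runs along it.
- shaft3: The same shaft as shaft3_center: same origin, same axes.
- rest1: Dark steel V rest, fixed to the bench, on which shaft1 lies at first along the rest's x. Origin under its centre; base 84 x 50 x 8 mm. Two V cheeks, 12 mm thick, at x = +34 and -34 mm carry the shaft's axis 32 mm above the bench; between them 56 mm are free for the fingers on both sides of the shaft.
- rest2: Dark steel V rest, fixed to the bench, on which shaft2 lies at first along the rest's x. Origin under its centre; base 84 x 50 x 8 mm. Two V cheeks, 12 mm thick, at x = +34 and -34 mm carry the shaft's axis 32 mm above the bench; between them 56 mm are free for the fingers on both sides of the shaft.
- rack: Fixed aluminium rack, base 120 x 180 x 8 mm, origin under its centre. Two cheeks 12 mm thick at x = +34 and -34 mm (56 mm free between) have V notches for three shafts along x, at y = -60, 0, +60 mm. A shaft fully down has its axis 32 mm above the bench and slides along the notches. An end plate 10 mm thick, 56 mm tall, its inner face at x = +50 mm, has a bore in line with each pair.
- bore1 (a point): Centre of the mouth of bore 1 (18 mm, through) on the end plate's inner face: rack x = +50, y = -60 mm, 32 mm above the bench. Axes as the rack's, +x into the bore. A shaft's 20 mm body cannot enter: slid against it a square end stops at the face (shaft centre at rack x = 0), a chamfered end goes in about 6 mm (centre at x = +6 mm), which is home.
- bore2 (a point): Centre of the mouth of bore 2 (18 mm, through) on the end plate's inner face: rack x = +50, y = 0 mm, 32 mm above the bench. Axes as the rack's, +x into the bore. A shaft's 20 mm body cannot enter: slid against it a square end stops at the face (shaft centre at rack x = 0), a chamfered end goes in about 6 mm (centre at x = +6 mm), which is home.
- bore3 (a point): Centre of the mouth of bore 3 (18 mm, through) on the end plate's inner face: rack x = +50, y = 60 mm, 32 mm above the bench. Axes as the rack's, +x into the bore. A shaft's 20 mm body cannot enter: slid against it a square end stops at the face (shaft centre at rack x = 0), a chamfered end goes in about 6 mm (centre at x = +6 mm), which is home.
- loupe: Bystander: black eye loupe, 34 mm diameter, 36 mm tall, standing; origin under its centre.
- wrench: Bystander: steel wrench 150 mm long, lying flat along its x axis.
- tub: Bystander: white plastic bowl, 84 mm across, 50 mm tall; origin under its centre.
- oilcan: Bystander: small red oil can, 64 mm diameter, about 90 mm tall to the spout's tip, with spout and handle to its sides; origin under its centre.
Not all that is in view belongs to the job. What is shaped like the shaft1 but purple or turquoise is not meant.

How it is judged:
At the end, for the whole second after the job is handed in: All three shafts lie at rest and released in the rack's notches: axis 29.5 to 34.5 mm above the bench, along the rack's x within 0.08 rad, and the chamfered end at least 2.5 mm inside its bore (shaft centre at rack x above 2.5 mm; a square end cannot get past 0) (z of shaft1_center in the frame of rack between 0.0295 and 0.0345 m and x of shaft1_center in the frame of rack between 0.0025 and 0.009 m and y of shaft1_center in the frame of rack between -0.066 and 0.066 m and angle between the x axis of each of shaft1_center, shaft2_center, shaft3_center and the x axis of rack, either way round below 0.08 rad and z of shaft2_center in the frame of rack between 0.0295 and 0.0345 m and x of shaft2_center in the frame of rack between 0.0025 and 0.009 m and y of shaft2_center in the frame of rack between -0.066 and 0.066 m and z of shaft3_center in the frame of rack between 0.0295 and 0.0345 m and x of shaft3_center in the frame of rack between 0.0025 and 0.009 m and y of shaft3_center in the frame of rack between -0.066 and 0.066 m and linear speed of each of shaft1, shaft2, shaft3 below 0.01 m/s); the robot touches nothing.
It fails at once if the loupe is moved more than 30 mm (distance of loupe from where it was at the start of the episode above 0.03 m).
It fails at once if the wrench is moved more than 30 mm (distance of wrench from where it was at the start of the episode above 0.03 m).
It fails at once if the bowl is moved more than 30 mm (distance of tub from where it was at the start of the episode above 0.03 m).
It fails at once if the oil can is moved more than 30 mm (distance of oilcan from where it was at the start of the episode above 0.03 m).
It also fails if it takes over 69 s, if anything falls off the work surface, if the arm or the gripper's body presses on something with over 40 N, if the wrist force passes 120 N, or if a joint passes its speed limit or range.

## Working session

There is one attempt and no reset: what is moved stays moved. The work goes in short steps, Python scripts to look and compute and a shell command to move; the robot and the scene stay as the last step left them, time stands still between calls to the robot, and variables do not carry over. Pictures are saved under pics/ and viewed, about 8 in all and at most 12, crops included, and the job is handed in when it is done.

```bash
mkdir -p pics; ls
python3 - <<'E'
from station import get_obs,cams
import cv2,numpy as np
o=get_obs();print(o)
for n in("top","side"):
    p,d=cams.camera(n);c=cams.get_calibration(n);np.savez(f"pics/{n}.npz",p=p,d=d,V=c["view"],k=[c["fx"],c["fy"],c["cx"],c["cy"]])
    cv2.imwrite(f"pics/{n}0.png",p[:,:,::-1]);print(n,c)
E
```

```text
pics
{'time_s': 0.0, 'qpos': array([ 1.08140812e+00,  3.00469285e-01,  1.52159328e+00, -4.52035391e-06,
        1.32068364e+00, -6.66007411e-02]), 'joint_vel': array([-0.00019995, -0.00057604, -0.0004986 , -0.00044314, -0.00046439,
        0.00122936]), 'tau': array([-6.93408697e-05, -5.31815815e+01, -3.52742743e+01,  7.08748936e-02,
        2.43919948e-02, -8.90864521e-05]), 'ee_pos': array([0.22555725, 0.50135588, 0.22388215]), 'eef_rot': array([-1.57072392e+00,  1.15128787e-03,  1.14801003e+00]), 'force': array([-0.10136099, -0.23597755, -0.12706338]), 'moment': array([-0.01459023,  0.01865149,  0.01368111]), 'grip_width': 0.09390148059205844}
top {'fx': 489.8955917430118, 'fy': 489.8955917430118, 'cx': 282.6972030196598, 'cy': 215.57276527147752, 'view': array([[ 0.01696836, -0.999714  ,  0.01685237,  0.01605101],
       [-0.99847418, -0.01782833, -0.05226333,  0.58435915],
       [ 0.05254884, -0.01593983, -0.99849113,  1.09961464],
       [ 0.        ,  0.        ,  0.        ,  1.        ]])}
side {'fx': 430.83327466220476, 'fy': 430.83327466220476, 'cx': 288.20338476962206, 'cy': 207.22776520101627, 'view': array([[-9.08226974e-01, -4.18477854e-01, -2.20075359e-04,
         5.69309654e-01],
       [-2.83095760e-01,  6.14792891e-01, -7.36129399e-01,
         1.79236856e-01],
       [ 3.08189152e-01, -6.68510275e-01, -6.76840793e-01,
         9.36057593e-01],
       [ 0.00000000e+00,  0.00000000e+00,  0.00000000e+00,
         1.00000000e+00]])}
```

View pics/top0.png

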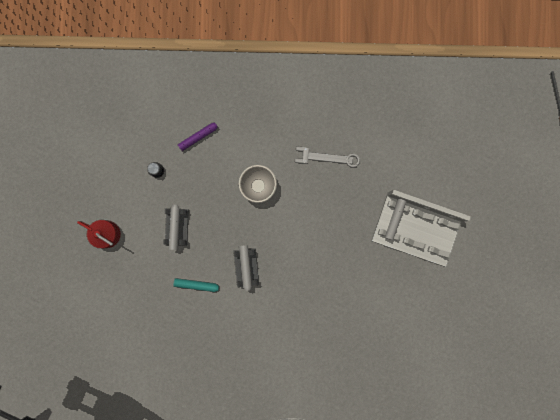

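View pics/side0.png

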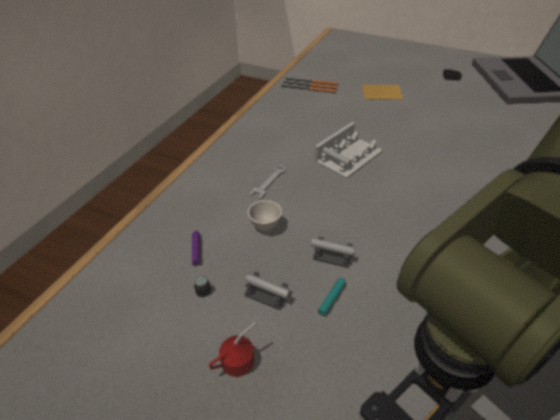

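The top view shows shaft candidates on dark V rests at (175,229) and (248,268). The purple bar at (198,137) and the turquoise one at (196,285) are decoys. The rack is at (421,229), with its racked shaft at (395,220) and the end plate at the upper edge. Next I'll measure these and enlarge.

```bash
cat > h.py <<'E'
import numpy as np,cv2
def cloud(d,V,k):
    v,u=np.mgrid[:d.shape[0],:d.shape[1]]
    P=np.stack([(u-k[2])/k[0]*d,(v-k[3])/k[1]*d,d],-1)
    V=np.asarray(V);return (P-V[:3,3])@V[:3,:3]
def line(pts):
    (cx,cy),(w,h),a=cv2.minAreaRect(pts.astype(np.float32)*1000)
    if w<h:w,h,a=h,w,a+90
    return np.round([cx,cy,w,h,(a+90)%180-90],1)
E
python3 - <<'E'
from h import *
z=np.load("pics/top.npz");W=cloud(z["d"],z["V"],z["k"]);p=z["p"]
def box(n,x0,x1,y0,y1,lo,hi,bright=0):
    m=np.zeros(W.shape[:2],bool);m[y0:y1,x0:x1]=1
    m&=(W[...,2]>lo)&(W[...,2]<hi)&(p.max(-1)>bright)
    q=W[m];print(n,m.sum(),line(q[:,:2]),"med",np.round(np.median(q,0)*1000,1),"zmax",q[:,2].max())
box("A",155,195,195,260,.034,.06);box("B",230,265,235,300,.034,.06)
box("racked",375,410,195,245,.034,.048);box("plate",370,480,180,240,.051,.07);box("rack",360,480,180,275,.004,.07);box("rackbase",360,480,180,275,.004,.014)
box("bowl",230,285,155,215,.03,.07);box("wrench",290,365,140,170,.003,.03);box("can",70,135,210,260,.02,.12);box("loupe",143,168,158,182,.02,.06)
box("restA",155,195,195,260,.005,.06);box("restB",230,265,235,300,.005,.06)
a=cv2.resize(p[195:305,150:280],None,fx=4,fy=4,interpolation=3);b=cv2.resize(p[180:275,365:480],None,fx=3,fy=3,interpolation=3)
o=np.zeros((440,520+345+0,3),np.uint8);o[:,:520]=a;o[:285,520:]=b
cv2.imwrite("pics/c1.png",cv2.resize(o[...,::-1],(800,407)))
E
```

```text
A 409 [553.1 268.9  98.1  41.7  -1.8] med [552.9 268.   39.3] zmax 0.047003146054872144
B 399 [466.  107.5  99.7  42.1   8.3] med [465.3 108.   39.5] zmax 0.04644762401191081
racked 416 [ 578.6 -235.3   96.1   67.7  -15.9] med [ 581.8 -225.5   39.4] zmax 0.04666868148697334
plate 401 [ 611.2 -299.4  180.6   11.5   71.5] med [ 611.  -299.7   55.9] zmax 0.0634901845079444
rack 4515 [ 564.6 -290.8  277.3  217.2  -89.1] med [ 564.  -282.2    9.7] zmax 0.0634901845079444
rackbase 2845 [ 564.6 -290.8  277.3  217.2  -89.1] med [ 551.  -287.1    7.9] zmax 0.0139988390317892
bowl 426 [653.5  84.8  80.7  79.8   1.6] med [661.7  87.4  46.4] zmax 0.0546844771815001
wrench 646 [728.  -74.4 171.9  67.9 -89.1] med [721.2 -69.5   6.3] zmax 0.013842842994792338
can 763 [538.2 431.5  75.2  68.9  19.4] med [537.3 422.4  47.2] zmax 0.09177520979380042
loupe 165 [682.8 317.8  32.1  28.7 -40.2] med [682.3 316.3  35.2] zmax 0.04247067459457548
restA 868 [561.6 275.3 129.4  82.9   2.9] med [553.5 264.1  32.9] zmax 0.047003146054872144
restB 867 [462.9 113.3 118.   75.8  -7.3] med [465.4 106.7  32.8] zmax 0.04644762401191081
```

View pics/c1.png

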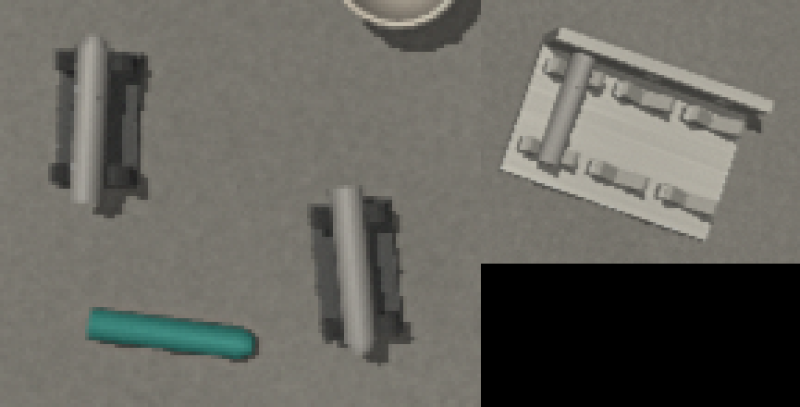

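Enlarged: A's tapered end looks like the far one (+x world), and B's looks like the near one (−x). I'll confirm both by feel. First I'm moving over shaft A.

```bash
python3 -m handwheel '[{"fingers":1,"x":-0.01,"y":0,"z":-0.05,"spin":-5},{"fingers":1,"x":-0.02,"y":0,"z":-0.1,"spin":-10},{"fingers":1,"x":-0.03,"y":0,"z":-0.15,"spin":-15},{"fingers":1,"x":-0.04,"y":0,"z":-0.2,"spin":-20},{"fingers":1,"x":-0.05,"y":0,"z":-0.25,"spin":-22},{"fingers":1,"x":-0.06,"y":0,"z":-0.3,"spin":-22},{"fingers":1,"x":-0.07,"y":0.01,"z":-0.35,"spin":-22},{"fingers":1,"x":-0.078,"y":0.02,"z":-0.393,"spin":-22},{"fingers":1,"x":-0.078,"y":0.02,"z":-0.393,"spin":-22},{"fingers":1,"x":-0.078,"y":0.02,"z":-0.393,"spin":-22}]' 20
cat > look.py <<'E'
import sys
from station import get_obs,cams
from h import *
n=sys.argv[1];V=cams.get_calibration("wrist")
p,d=cams.camera("wrist");k=[V["fx"],V["fy"],V["cx"],V["cy"]]
np.savez(f"pics/{n}.npz",p=p,d=d,V=V["view"],k=k);cv2.imwrite(f"pics/{n}.png",p[:,:,::-1])
o=get_obs();print(o["time_s"],o["ee_pos"],o["eef_rot"],o["force"],o["grip_width"])
W=cloud(d,V["view"],k);Vv=np.array(V["view"]);print("cam",-Vv[:3,:3].T@Vv[:3,3])
E
python3 look.py w1
```

```text
time_s: 1.1
ee_pos: [0.5523, 0.2684, 0.2035]
eef_rot: [-1.569, 0.001, 1.53]
force: [0.0, -0.0, 0.2]
grip_width: 0.0939
1.15 [0.55168706 0.26934427 0.20410676] [-1.56993048e+00  1.72446572e-04  1.53162351e+00] [-0.21186161 -0.34958834 -0.36116065] 0.09404937055990709
cam [0.4825649  0.27150989 0.36350467]
```

View pics/w1.png

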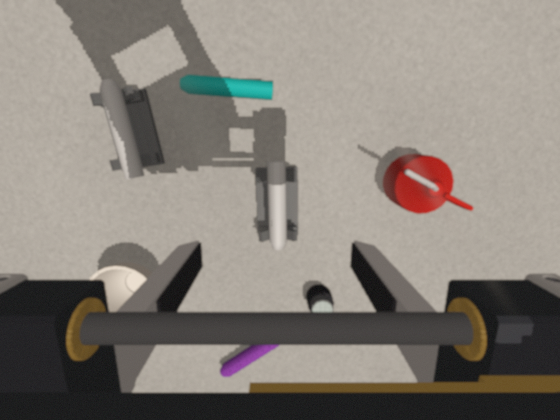

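The wrist view shows A at (277,205) with its far end, (278,245), tapered. B is at (122,128), tapered at its near end, (108,85). Now measuring both shafts here.

Run:
```python
from h import *
z=np.load("pics/w1.npz");W=cloud(z["d"],z["V"],z["k"]);p=z["p"].astype(int)
def axis(n,x0,x1,y0,y1):
    m=np.zeros(W.shape[:2],bool);m[y0:y1,x0:x1]=1
    m&=(W[...,2]>.036)&(W[...,2]<.05)
    q=W[m][:,:2]*1000
    for _ in range(3):
        vx,vy,cx,cy=cv2.fitLine(q.astype(np.float32),cv2.DIST_HUBER,0,.01,.01).ravel()
        e=(q-[cx,cy])@[-vy,vx];q=q[abs(e)<11]
    if vx<0:vx,vy=-vx,-vy
    t=(q-[cx,cy])@[vx,vy];s=(q-[cx,cy])@[-vy,vx]
    mid=(np.percentile(t,.5)+np.percentile(t,99.5))/2;print(n,len(q),"ctr",cx+mid*vx,cy+mid*vy,"deg",np.degrees(np.arctan2(vy,vx)),"len",np.ptp(t))
    for b in range(-48,49,8):
        w=s[abs(t-mid-b)<4]; print(b,len(w),end="; ")
    print()
axis("A",250,305,150,255);axis("B",85,170,70,185)
```

```text
A 1375 ctr 555.4496990463928 268.50293833781654 deg -1.0365398 len 100.16429460035181
-48 85; -40 124; -32 121; -24 119; -16 115; -8 120; 0 113; 8 110; 16 110; 24 110; 32 102; 40 97; 48 49; 
B 1644 ctr 468.1754204325784 110.21969788170763 deg 7.3973346 len 99.59716878422316
-48 70; -40 143; -32 149; -24 142; -16 142; -8 136; 0 137; 8 133; 16 126; 24 130; 32 127; 40 122; 48 87;
```

```bash
python3 -m handwheel '[{"fingers":1,"x":0.001,"y":0.04,"z":-0.03,"spin":-1.2},{"fingers":1,"x":0.001,"y":0.07,"z":-0.058,"spin":-1.2},{"fingers":1,"x":0.001,"y":0.11,"z":-0.058,"spin":-1.2},{"fingers":0,"x":0.001,"y":0.15,"z":-0.058,"spin":-1.2},{"fingers":-1,"x":0.001,"y":0.17,"z":-0.058,"spin":-1.2},{"fingers":-1,"x":0.001,"y":0.17,"z":-0.058,"spin":-1.2},{"fingers":-1,"x":0.001,"y":0.17,"z":-0.058,"spin":-1.2},{"fingers":-1,"x":0.001,"y":0.17,"z":-0.058,"spin":-1.2},{"fingers":-1,"x":0.001,"y":0.17,"z":-0.058,"spin":-1.2},{"fingers":-1,"x":0.001,"y":0.17,"z":-0.058,"spin":-1.2}]' 3
```

```text
time_s: 2.15
ee_pos: [0.6104, 0.2682, 0.0356]
eef_rot: [-1.572, -0.001, 1.553]
force: [-0.2, 0.3, 0.5]
grip_width: 0.0413
```

```bash
python3 -m handwheel '[{"fingers":-1,"x":0,"y":0,"z":0,"spin":0},{"fingers":-1,"x":0,"y":0,"z":0,"spin":0},{"fingers":-1,"x":0,"y":0,"z":0,"spin":0},{"fingers":-1,"x":0,"y":0,"z":0,"spin":0},{"fingers":-1,"x":0,"y":0,"z":0,"spin":0},{"fingers":-1,"x":0,"y":0,"z":0,"spin":0},{"fingers":-1,"x":0,"y":0,"z":0,"spin":0},{"fingers":-1,"x":0,"y":0,"z":0,"spin":0},{"fingers":-1,"x":0,"y":0,"z":0,"spin":0},{"fingers":-1,"x":0,"y":0,"z":0,"spin":0}]' 3
```

```text
time_s: 3.15
ee_pos: [0.61, 0.268, 0.0344]
eef_rot: [-1.571, -0.0, 1.553]
force: [-0.5, 0.6, 0.2]
grip_width: 0.0134
```

13.4 mm across the pads, so A's +x end is the chamfered one. Now gripping it at the middle.

```bash
python3 -m handwheel '[{"fingers":-0.1,"x":0,"y":0,"z":0,"spin":0},{"fingers":-0.1,"x":0,"y":0,"z":0,"spin":0},{"fingers":-0.1,"x":0,"y":-0.03,"z":0,"spin":0},{"fingers":-0.1,"x":0,"y":-0.055,"z":0.01,"spin":0},{"fingers":-0.1,"x":0,"y":-0.055,"z":0.055,"spin":0},{"fingers":-0.1,"x":0,"y":-0.055,"z":0.055,"spin":0},{"fingers":-0.1,"x":0,"y":-0.02,"z":0.055,"spin":0},{"fingers":-0.1,"x":0,"y":0.001,"z":0.055,"spin":0},{"fingers":-1,"x":0,"y":0.001,"z":0.055,"spin":0},{"fingers":-1,"x":0,"y":0.001,"z":0.055,"spin":0}]' 25; python3 -m handwheel '[{"fingers":-1,"x":0,"y":0,"z":0,"spin":0},{"fingers":-1,"x":0,"y":0,"z":0,"spin":0},{"fingers":-1,"x":0,"y":0,"z":0,"spin":0},{"fingers":-1,"x":0,"y":-0.02,"z":0,"spin":0},{"fingers":-1,"x":0,"y":-0.06,"z":0,"spin":0},{"fingers":-1,"x":0,"y":-0.11,"z":0,"spin":0},{"fingers":-1,"x":0,"y":-0.14,"z":0,"spin":0},{"fingers":-1,"x":0,"y":-0.14,"z":0,"spin":0},{"fingers":-1,"x":0,"y":-0.14,"z":0,"spin":0},{"fingers":-1,"x":0,"y":-0.14,"z":0,"spin":0}]' 25; python3 look.py w2
```

```text
time_s: 4.15
ee_pos: [0.5555, 0.2689, 0.034]
eef_rot: [-1.571, -0.0, 1.553]
force: [0.0, -0.3, 1.2]
grip_width: 0.0297
time_s: 5.15
ee_pos: [0.5544, 0.2686, 0.1717]
eef_rot: [-1.568, 0.001, 1.553]
force: [0.1, 0.1, -2.5]
grip_width: 0.0193
5.2 [0.55445723 0.26866946 0.1716203 ] [-1.56811092e+00  1.16283463e-03  1.55296146e+00] [ 0.54391727 -0.06357341 -1.9303853 ] 0.019135588793302696
cam [0.48475168 0.2702365  0.33179482]
```

View pics/w2.png

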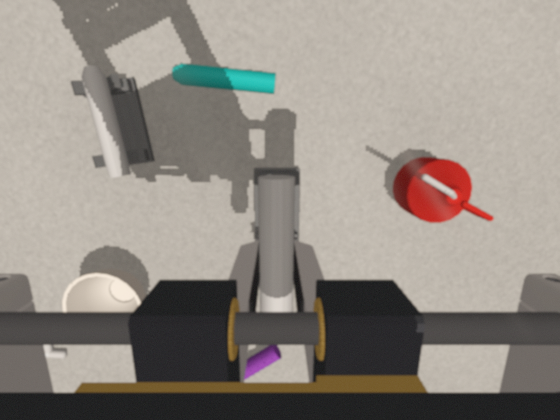

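```bash
python3 -m handwheel '[{"fingers":-1,"x":-0.03,"y":0,"z":0,"spin":0},{"fingers":-1,"x":-0.07,"y":0,"z":0,"spin":0},{"fingers":-1,"x":-0.12,"y":0,"z":0,"spin":0},{"fingers":-1,"x":-0.17,"y":0,"z":0,"spin":0},{"fingers":-1,"x":-0.22,"y":0,"z":0,"spin":0},{"fingers":-1,"x":-0.27,"y":0,"z":0,"spin":0},{"fingers":-1,"x":-0.32,"y":0,"z":0,"spin":0},{"fingers":-1,"x":-0.37,"y":0,"z":0,"spin":0},{"fingers":-1,"x":-0.42,"y":0,"z":0,"spin":0},{"fingers":-1,"x":-0.45,"y":0,"z":0,"spin":0}]' 25; python3 -m handwheel '[{"fingers":-1,"x":-0.04,"y":0,"z":0.004,"spin":3},{"fingers":-1,"x":-0.08,"y":0,"z":0.008,"spin":7},{"fingers":-1,"x":-0.12,"y":0,"z":0.015,"spin":12},{"fingers":-1,"x":-0.154,"y":0,"z":0.015,"spin":17.5},{"fingers":-1,"x":-0.154,"y":0,"z":0.015,"spin":17.5},{"fingers":-1,"x":-0.154,"y":0,"z":0.015,"spin":17.5},{"fingers":-1,"x":-0.154,"y":0,"z":0.015,"spin":17.5},{"fingers":-1,"x":-0.154,"y":0,"z":0.015,"spin":17.5},{"fingers":-1,"x":-0.154,"y":0,"z":0.015,"spin":17.5},{"fingers":-1,"x":-0.154,"y":0,"z":0.015,"spin":17.5}]' 25; python3 look.py w3
```

```text
time_s: 6.2
ee_pos: [0.5461, -0.1841, 0.1721]
eef_rot: [-1.569, -0.0, 1.551]
force: [-0.5, 0.1, -1.7]
grip_width: 0.019
time_s: 7.2
ee_pos: [0.5295, -0.3342, 0.1736]
eef_rot: [-1.571, 0.0, 1.248]
force: [-0.7, 0.1, -2.6]
grip_width: 0.0192
7.25 [ 0.52941785 -0.33434818  0.17354623] [-1.57093613e+00  3.77565006e-05  1.24816112e+00] [ 0.39851186 -0.83504187 -1.42973371] 0.01965125529770805
cam [ 0.46303771 -0.31144024  0.33348581]
```

View pics/w3.png

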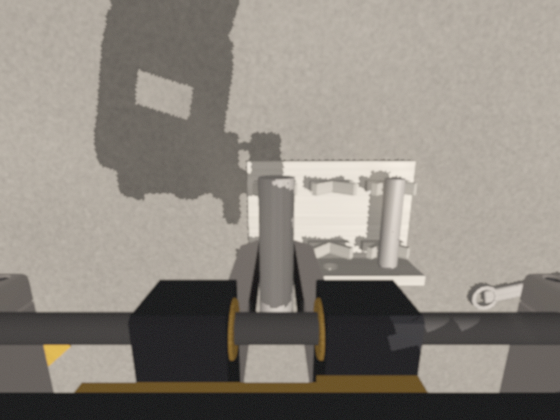

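The tool is aligned with the rack: the base edge is horizontal at row 162. The racked shaft is at (392,222) and the held one at (277,240). Next I'll compare them numerically.

Run:
```python
from h import *
z=np.load("pics/w3.npz");W=cloud(z["d"],z["V"],z["k"])*1000
def axis(n,x0,x1,y0,y1,lo,hi):
    m=np.zeros(W.shape[:2],bool);m[y0:y1,x0:x1]=1
    m&=(W[...,2]>lo)&(W[...,2]<hi);q=W[m][:,:2]
    for _ in range(3):
        vx,vy,cx,cy=cv2.fitLine(q.astype(np.float32),cv2.DIST_HUBER,0,.01,.01).ravel()
        e=(q-[cx,cy])@[-vy,vx];q=q[abs(e)<11]
    if vx<0:vx,vy=-vx,-vy
    t=(q-[cx,cy])@[vx,vy];a,b=np.percentile(t,[.5,99.5])
    print(n,len(q),"rear",cx+a*vx,cy+a*vy,"front",cx+b*vx,cy+b*vy,"deg",np.degrees(np.arctan2(vy,vx)),"len",b-a,"z",np.percentile(W[m][:,2],95))
axis("racked",375,408,172,275,36,46);axis("held",255,300,170,305,165,200)
# rear base edge
m=np.zeros(W.shape[:2],bool);m[155:180,245:418]=1
q=[]
for u in list(range(300,410,5)):
    c=[v for v in range(150,185) if 5<W[v,u,2]<11]
    if c:q.append(W[min(c),u,:2])
q=np.array(q,np.float32);vx,vy,cx,cy=cv2.fitLine(q,cv2.DIST_HUBER,0,.01,.01).ravel();print("edge",cx,cy,np.degrees(np.arctan2(vy,vx)))
```

```text
racked 1607 rear 537.1804722606495 -213.8239491444101 front 627.050860321751 -243.788393476331 deg -18.439337 len 94.73412696349268 z 42.511158782995416
held 4832 rear 482.36182771434477 -317.9210903921881 front 551.8556215345583 -341.01924415541356 deg -18.38563 len 73.23190786791437 z 181.7039161546805
edge 511.68713 -243.35262 71.56044
```

Rack origin is (559.9, −284.6), yaw −18.4°. The held shaft's centre is at rack (−13, −56), so I'll shift −3.5 mm along y, lower it, let it settle, then re-grip lightly and slide it forward.

```bash
python3 -m handwheel '[{"fingers":-1,"x":-0.0035,"y":0.03,"z":0,"spin":0},{"fingers":-1,"x":-0.0035,"y":0.07,"z":0,"spin":0},{"fingers":-1,"x":-0.0035,"y":0.1,"z":0,"spin":0},{"fingers":-1,"x":-0.0035,"y":0.12,"z":0,"spin":0},{"fingers":-1,"x":-0.0035,"y":0.13,"z":0,"spin":0},{"fingers":-1,"x":-0.0035,"y":0.136,"z":0,"spin":0},{"fingers":-1,"x":-0.0035,"y":0.139,"z":0,"spin":0},{"fingers":-1,"x":-0.0035,"y":0.139,"z":0,"spin":0},{"fingers":-1,"x":-0.0035,"y":0.139,"z":0,"spin":0},{"fingers":-1,"x":-0.0035,"y":0.139,"z":0,"spin":0}]' 25
```

```text
time_s: 8.25
ee_pos: [0.5288, -0.3376, 0.0362]
eef_rot: [-1.572, -0.0, 1.248]
force: [-2.9, 6.6, 6.0]
grip_width: 0.0191
```

```bash
python3 -m handwheel '[{"fingers":-0.4,"x":0,"y":0,"z":0,"spin":0},{"fingers":-0.4,"x":0.0015,"y":0,"z":0,"spin":0},{"fingers":-0.4,"x":0.0015,"y":0,"z":0,"spin":0},{"fingers":-1,"x":0.0015,"y":0,"z":0,"spin":0},{"fingers":-1,"x":0.0015,"y":0,"z":0,"spin":0},{"fingers":-1,"x":0.0015,"y":0,"z":0,"spin":0},{"fingers":-1,"x":0.0015,"y":0,"z":0,"spin":0},{"fingers":-1,"x":0.0015,"y":0,"z":0,"spin":0},{"fingers":-1,"x":0.0015,"y":0,"z":0,"spin":0},{"fingers":-1,"x":0.0015,"y":0,"z":0,"spin":0}]' 8;  python3 -m handwheel '[{"fingers":-1,"x":0,"y":0,"z":-0.003,"spin":0},{"fingers":-1,"x":0,"y":0,"z":-0.006,"spin":0},{"fingers":-1,"x":0,"y":0,"z":-0.009,"spin":0},{"fingers":-1,"x":0,"y":0,"z":-0.012,"spin":0},{"fingers":-1,"x":0,"y":0,"z":-0.015,"spin":0},{"fingers":-1,"x":0,"y":0,"z":-0.018,"spin":0},{"fingers":-1,"x":0,"y":0,"z":-0.021,"spin":0},{"fingers":-1,"x":0,"y":0,"z":-0.024,"spin":0},{"fingers":-1,"x":0,"y":0,"z":-0.026,"spin":0},{"fingers":-1,"x":0,"y":0,"z":-0.026,"spin":0}]' 8; python3 look.py w4
```

```text
time_s: 9.25
ee_pos: [0.5291, -0.336, 0.0347]
eef_rot: [-1.571, -0.001, 1.248]
force: [1.9, 5.6, 2.7]
grip_width: 0.0198
time_s: 10.25
ee_pos: [0.5536, -0.3443, 0.0345]
eef_rot: [-1.57, -0.001, 1.248]
force: [-0.4, 5.2, 2.2]
grip_width: 0.02
10.3 [ 0.55357529 -0.34424891  0.03452621] [-1.57056570e+00 -9.74987195e-04  1.24776791e+00] [1.45077814 5.06296587 2.41154656] 0.01945854698849232
cam [ 0.48719018 -0.32160822  0.19444468]
```

```bash
cat > rear.py <<'E'
import sys
from h import *
z=np.load(f"pics/{sys.argv[1]}.npz");W=cloud(z["d"],z["V"],z["k"])*1000
a=np.radians(-18.44);D=W[...,:2]-[559.9,-284.6]
X=D@[np.cos(a),np.sin(a)];Y=D@[-np.sin(a),np.cos(a)]
for y0 in(-60,0,60):
    m=(abs(Y-y0)<9)&(X<-41)&(X>-75)&(W[...,2]>34)&(W[...,2]<55)
    if m.sum()>5:
        t=m&(X<np.percentile(X[m],1)+8)
        print(y0,m.sum(),"rear",np.round(np.percentile(X[m],1),1),"y",np.round(np.median(Y[t]),1),"top z",np.round(np.percentile(W[m][:,2],95),1))
E
python3 rear.py w4
```

```text
-60 192 rear -43.7 y -59.4 top z 42.2
60 289 rear -44.3 y 58.4 top z 41.9
```

View pics/w4.png

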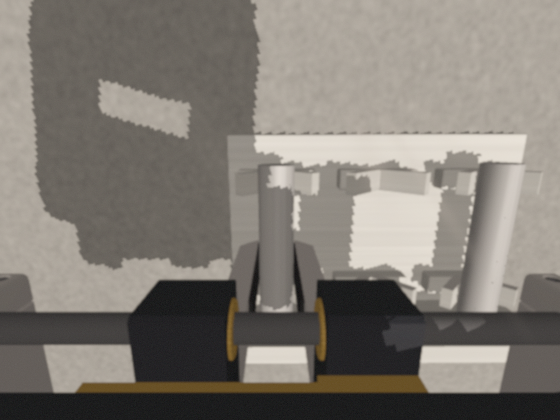

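Both rear ends are at rack x ≈ −44, so A is home; the pads slipped about 7 mm once it stopped. Releasing now and going to B's near end.

```bash
python3 -m handwheel '[{"fingers":-0.2,"x":0,"y":0,"z":0,"spin":0},{"fingers":-0.2,"x":0,"y":0,"z":0,"spin":0},{"fingers":-0.2,"x":0,"y":0,"z":0,"spin":0},{"fingers":-0.2,"x":0,"y":-0.05,"z":0,"spin":0},{"fingers":-0.2,"x":0,"y":-0.1,"z":0,"spin":0},{"fingers":-0.2,"x":0,"y":-0.14,"z":0,"spin":0},{"fingers":-0.2,"x":0.04,"y":-0.14,"z":0.029,"spin":0},{"fingers":-0.2,"x":0.08,"y":-0.14,"z":0.058,"spin":0},{"fingers":-0.2,"x":0.12,"y":-0.14,"z":0.087,"spin":0},{"fingers":-0.2,"x":0.16,"y":-0.14,"z":0.116,"spin":0}]' 3; python3 -m handwheel '[{"fingers":-0.2,"x":0.04,"y":0,"z":0.029,"spin":-5},{"fingers":-0.2,"x":0.08,"y":0,"z":0.058,"spin":-10},{"fingers":-0.2,"x":0.12,"y":0,"z":0.087,"spin":-15},{"fingers":-0.2,"x":0.16,"y":0,"z":0.116,"spin":-20},{"fingers":-0.2,"x":0.2,"y":0,"z":0.145,"spin":-26},{"fingers":-0.2,"x":0.219,"y":0,"z":0.159,"spin":-26},{"fingers":-0.2,"x":0.219,"y":0,"z":0.159,"spin":-26},{"fingers":-0.2,"x":0.219,"y":0,"z":0.159,"spin":-26},{"fingers":-0.2,"x":0.219,"y":0,"z":0.159,"spin":-26},{"fingers":-0.2,"x":0.219,"y":0,"z":0.159,"spin":-26}]' 3
```

```text
time_s: 11.3
ee_pos: [0.4932, -0.1548, 0.1745]
eef_rot: [-1.571, 0.0, 1.247]
force: [1.1, -0.2, 0.3]
grip_width: 0.0374
time_s: 12.3
ee_pos: [0.4132, 0.101, 0.1744]
eef_rot: [-1.571, 0.0, 1.7]
force: [-0.4, -0.4, -0.2]
grip_width: 0.0375
```

```bash
python3 -m handwheel '[{"fingers":-0.2,"x":0.0015,"y":0.05,"z":0,"spin":0},{"fingers":-0.2,"x":0.0015,"y":0.1,"z":0,"spin":0},{"fingers":-0.2,"x":0.0015,"y":0.13,"z":0,"spin":0},{"fingers":-0.2,"x":0.0015,"y":0.1405,"z":0,"spin":0},{"fingers":-1,"x":0.0015,"y":0.1405,"z":0,"spin":0},{"fingers":-1,"x":0.0015,"y":0.1405,"z":0,"spin":0},{"fingers":-1,"x":0.0015,"y":0.1405,"z":0,"spin":0},{"fingers":-1,"x":0.0015,"y":0.1405,"z":0,"spin":0},{"fingers":-1,"x":0.0015,"y":0.1405,"z":0,"spin":0},{"fingers":-1,"x":0.0015,"y":0.1405,"z":0,"spin":0}]' 3
```

```text
time_s: 13.3
ee_pos: [0.4136, 0.103, 0.0352]
eef_rot: [-1.573, 0.001, 1.701]
force: [0.5, -5.6, 1.1]
grip_width: 0.0171
```

```bash
python3 -m handwheel '[{"fingers":-1,"x":-0.001,"y":0,"z":0,"spin":0},{"fingers":-1,"x":-0.001,"y":0,"z":0,"spin":0},{"fingers":-1,"x":-0.001,"y":0,"z":0,"spin":0},{"fingers":-1,"x":-0.001,"y":0,"z":0,"spin":0},{"fingers":-1,"x":-0.001,"y":0,"z":0,"spin":0},{"fingers":-1,"x":-0.001,"y":0,"z":0,"spin":0},{"fingers":-1,"x":-0.001,"y":0,"z":0,"spin":0},{"fingers":-1,"x":-0.001,"y":0,"z":0,"spin":0},{"fingers":-1,"x":-0.001,"y":0,"z":0,"spin":0},{"fingers":-1,"x":-0.001,"y":0,"z":0,"spin":0}]' 3; python3 look.py w5
```

```text
time_s: 14.3
ee_pos: [0.4134, 0.1021, 0.0348]
eef_rot: [-1.572, 0.001, 1.701]
force: [0.2, -5.8, 2.6]
grip_width: 0.0157
14.35 [0.4134623  0.10213415 0.03479037] [-1.57246281e+00  4.90929631e-04  1.70134597e+00] [ 1.01142293 -5.95267821  2.88978268] 0.01573952252189945
cam [0.3437126  0.09303218 0.19459137]
```

15.7 mm, so B's near (−x) end is chamfered and needs a half turn. Now gripping B at the middle.

```bash
python3 -m handwheel '[{"fingers":-0.1,"x":0,"y":0,"z":0,"spin":0},{"fingers":-0.1,"x":-0.0015,"y":0,"z":0,"spin":0},{"fingers":-0.1,"x":-0.0015,"y":-0.03,"z":0,"spin":0},{"fingers":-0.1,"x":-0.0015,"y":-0.055,"z":-0.01,"spin":0},{"fingers":-0.1,"x":-0.0015,"y":-0.055,"z":-0.0545,"spin":0},{"fingers":-0.1,"x":-0.0015,"y":-0.055,"z":-0.0545,"spin":0},{"fingers":-0.1,"x":-0.0015,"y":-0.02,"z":-0.0545,"spin":0},{"fingers":-0.1,"x":-0.0015,"y":0.001,"z":-0.0545,"spin":0},{"fingers":-1,"x":-0.0015,"y":0.001,"z":-0.0545,"spin":0},{"fingers":-1,"x":-0.0015,"y":0.001,"z":-0.0545,"spin":0}]' 25; python3 -m handwheel '[{"fingers":-1,"x":0,"y":0,"z":0,"spin":0},{"fingers":-1,"x":0,"y":0,"z":0,"spin":0},{"fingers":-1,"x":0,"y":0,"z":0,"spin":0},{"fingers":-1,"x":0,"y":-0.02,"z":0,"spin":0},{"fingers":-1,"x":0,"y":-0.06,"z":0,"spin":0},{"fingers":-1,"x":0,"y":-0.11,"z":0,"spin":0},{"fingers":-1,"x":0,"y":-0.14,"z":0,"spin":0},{"fingers":-1,"x":0,"y":-0.14,"z":0,"spin":0},{"fingers":-1,"x":0,"y":-0.14,"z":0,"spin":0},{"fingers":-1,"x":0,"y":-0.14,"z":0,"spin":0}]' 25
```

```text
time_s: 15.35
ee_pos: [0.467, 0.108, 0.0334]
eef_rot: [-1.57, -0.0, 1.701]
force: [0.2, -0.5, 0.2]
grip_width: 0.03
time_s: 16.35
ee_pos: [0.4665, 0.1078, 0.1717]
eef_rot: [-1.569, 0.0, 1.701]
force: [-0.2, -0.6, -1.1]
grip_width: 0.0193
```

```bash
python3 -m handwheel '[{"fingers":-1,"x":-0.03,"y":0,"z":-0.002,"spin":5},{"fingers":-1,"x":-0.07,"y":0,"z":-0.005,"spin":13},{"fingers":-1,"x":-0.115,"y":0,"z":-0.009,"spin":21},{"fingers":-1,"x":-0.16,"y":0,"z":-0.012,"spin":29},{"fingers":-1,"x":-0.205,"y":0,"z":-0.016,"spin":37},{"fingers":-1,"x":-0.25,"y":0,"z":-0.02,"spin":45},{"fingers":-1,"x":-0.295,"y":0,"z":-0.023,"spin":53},{"fingers":-1,"x":-0.34,"y":0,"z":-0.027,"spin":61},{"fingers":-1,"x":-0.375,"y":0,"z":-0.029,"spin":69},{"fingers":-1,"x":-0.395,"y":0,"z":-0.031,"spin":76}]' 25; python3 -m handwheel '[{"fingers":-1,"x":0,"y":0,"z":0,"spin":7},{"fingers":-1,"x":0,"y":0,"z":0,"spin":15},{"fingers":-1,"x":0,"y":0,"z":0,"spin":23},{"fingers":-1,"x":0,"y":0,"z":0,"spin":31},{"fingers":-1,"x":0,"y":0,"z":0,"spin":39},{"fingers":-1,"x":0,"y":0,"z":0,"spin":47},{"fingers":-1,"x":0,"y":0,"z":0,"spin":55},{"fingers":-1,"x":0,"y":0,"z":0,"spin":63},{"fingers":-1,"x":0,"y":0,"z":0,"spin":71},{"fingers":-1,"x":0,"y":0,"z":0,"spin":79}]' 25; python3 -m handwheel '[{"fingers":-1,"x":0,"y":0,"z":0,"spin":8},{"fingers":-1,"x":0,"y":0,"z":0,"spin":16},{"fingers":-1,"x":0,"y":0,"z":0,"spin":24},{"fingers":-1,"x":0,"y":0,"z":0,"spin":32},{"fingers":-1,"x":0,"y":0,"z":0,"spin":40},{"fingers":-1,"x":0,"y":0,"z":0,"spin":47},{"fingers":-1,"x":0,"y":0,"z":0,"spin":51},{"fingers":-1,"x":0,"y":0,"z":0,"spin":51},{"fingers":-1,"x":0,"y":0,"z":0,"spin":51},{"fingers":-1,"x":0,"y":0,"z":0,"spin":51}]' 25; python3 look.py w6
```

```text
time_s: 17.35
ee_pos: [0.5486, -0.2821, 0.1707]
eef_rot: [-1.569, 0.002, 0.367]
force: [0.3, 0.4, -1.0]
grip_width: 0.0194
time_s: 18.35
ee_pos: [0.5488, -0.2794, 0.171]
eef_rot: [-1.572, 0.003, -1.01]
force: [-0.7, -0.6, -0.7]
grip_width: 0.0194
time_s: 19.35
ee_pos: [0.5491, -0.2796, 0.1723]
eef_rot: [-1.572, 0.0, -1.892]
force: [0.5, -0.3, -2.5]
grip_width: 0.0192
19.4 [ 0.54914908 -0.27960863  0.17250901] [-1.57143370e+00  1.27074802e-04 -1.89272169e+00] [-0.3721917  -0.38834494 -1.77872862] 0.019277635633620446
cam [ 0.6182937  -0.30209074  0.33215329]
```

View pics/w6.png

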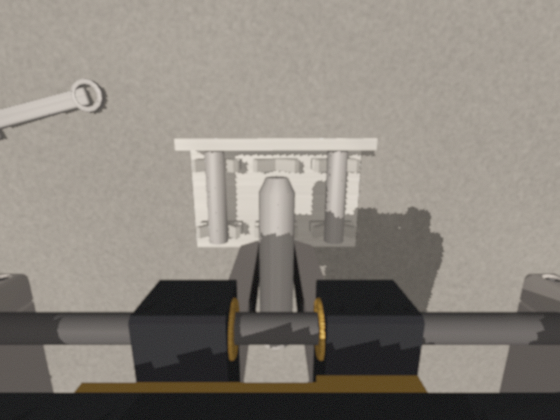

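The held shaft's chamfer (276,180) faces the end plate, and the two racked shafts at (216,197) and (337,197) are seated symmetrically. Next I'll check the offsets.

Run:
```python
from h import *
z=np.load("pics/w6.npz");W=cloud(z["d"],z["V"],z["k"])*1000
a=np.radians(-18.44);D=W[...,:2]-[559.9,-284.6]
X=D@[np.cos(a),np.sin(a)];Y=D@[-np.sin(a),np.cos(a)];Z=W[...,2]
T=np.array([549.15,-279.6])-[559.9,-284.6];print("tcp",T@[np.cos(a),np.sin(a)],T@[-np.sin(a),np.cos(a)])
for n,m in(("b1",(abs(Y+60)<14)&(abs(X)<26)&(Z>24)&(Z<50)),("b3",(abs(Y-60)<14)&(abs(X)<26)&(Z>24)&(Z<50)),("held",(abs(Y)<15)&(X>12)&(X<60)&(Z>160)&(Z<185))):
    p=np.percentile(Y[m],[2,98]);f=np.polyfit(X[m],Y[m],1)
    print(n,m.sum(),"Y",p,p.mean(),"X",np.percentile(X[m],[1,99]),"z",np.percentile(Z[m],98),"deg",np.degrees(f[0]))
m=(Z>51)&(Z<66)&(X>45)&(X<75)&(abs(Y)<100);print("plate X",np.percentile(X[m],[2,98]),"Y",np.percentile(Y[m],[.5,99.5]))
```

```text
tcp -11.779602722128587 1.3429295248898008
b1 1035 Y [-66.05947484 -47.30373094] -56.68160289189082 X [-25.3593379   25.55609871] z 42.09289862168315 deg 0.27424221010611366
b3 1007 Y [53.23658275 71.34745696] 62.29201985343401 X [-25.28543138  25.57065623] z 42.18737704355958 deg 0.1669106599349729
held 1944 Y [-7.22331349 11.36226011] 2.069473308620415 X [12.24518218 41.02625847] z 180.2545279272108 deg -0.4854944631458807
plate X [51.53080432 61.1054237 ] Y [-85.94148604  91.94167352]
```

```bash
python3 -m handwheel '[{"fingers":-1,"x":-0.001,"y":0.03,"z":0,"spin":0},{"fingers":-1,"x":-0.001,"y":0.07,"z":0,"spin":0},{"fingers":-1,"x":-0.001,"y":0.1,"z":0,"spin":0},{"fingers":-1,"x":-0.001,"y":0.12,"z":0,"spin":0},{"fingers":-1,"x":-0.001,"y":0.13,"z":0,"spin":0},{"fingers":-1,"x":-0.001,"y":0.135,"z":0,"spin":0},{"fingers":-1,"x":-0.001,"y":0.138,"z":0,"spin":0},{"fingers":-1,"x":-0.001,"y":0.138,"z":0,"spin":0},{"fingers":-1,"x":-0.001,"y":0.138,"z":0,"spin":0},{"fingers":-1,"x":-0.001,"y":0.138,"z":0,"spin":0}]' 25; python3 -m handwheel '[{"fingers":-0.4,"x":0,"y":0,"z":0,"spin":0},{"fingers":-0.4,"x":0,"y":0,"z":0,"spin":0},{"fingers":-0.4,"x":0,"y":0,"z":0,"spin":0},{"fingers":-1,"x":0,"y":0,"z":0,"spin":0},{"fingers":-1,"x":0,"y":0,"z":0,"spin":0},{"fingers":-1,"x":0,"y":0,"z":0,"spin":0},{"fingers":-1,"x":0,"y":0,"z":0,"spin":0},{"fingers":-1,"x":0,"y":0,"z":0,"spin":0},{"fingers":-1,"x":0,"y":0,"z":0,"spin":0},{"fingers":-1,"x":0,"y":0,"z":0,"spin":0}]' 8
```

```text
time_s: 20.4
ee_pos: [0.5499, -0.2789, 0.0357]
eef_rot: [-1.57, -0.0, -1.894]
force: [0.4, -0.2, -0.8]
grip_width: 0.0191
time_s: 21.4
ee_pos: [0.5495, -0.279, 0.0351]
eef_rot: [-1.571, -0.0, -1.894]
force: [-1.6, -5.7, 2.5]
grip_width: 0.0195
```

```bash
python3 -m handwheel '[{"fingers":-1,"x":0,"y":0,"z":0.003,"spin":0},{"fingers":-1,"x":0,"y":0,"z":0.006,"spin":0},{"fingers":-1,"x":0,"y":0,"z":0.009,"spin":0},{"fingers":-1,"x":0,"y":0,"z":0.012,"spin":0},{"fingers":-1,"x":0,"y":0,"z":0.015,"spin":0},{"fingers":-1,"x":0,"y":0,"z":0.018,"spin":0},{"fingers":-1,"x":0,"y":0,"z":0.021,"spin":0},{"fingers":-1,"x":0,"y":0,"z":0.024,"spin":0},{"fingers":-1,"x":0,"y":0,"z":0.026,"spin":0},{"fingers":-1,"x":0,"y":0,"z":0.026,"spin":0}]' 8; python3 -m handwheel '[{"fingers":-0.3,"x":0,"y":0,"z":0,"spin":0},{"fingers":-0.3,"x":0,"y":0,"z":0,"spin":0},{"fingers":-0.3,"x":0,"y":0,"z":0,"spin":0},{"fingers":-0.3,"x":0,"y":-0.05,"z":0,"spin":0},{"fingers":-0.3,"x":0,"y":-0.1,"z":0,"spin":0},{"fingers":-0.3,"x":0,"y":-0.15,"z":-0.04,"spin":0},{"fingers":-0.3,"x":0,"y":-0.17,"z":-0.08,"spin":0},{"fingers":-0.3,"x":0,"y":-0.17,"z":-0.12,"spin":0},{"fingers":-0.3,"x":0,"y":-0.17,"z":-0.12,"spin":0},{"fingers":-0.3,"x":0,"y":-0.17,"z":-0.12,"spin":0}]' 8; python3 look.py w7
python3 - <<'E'
from h import *
from station import cams
z=np.load("pics/w7.npz");c=cams.get_calibration("top");p2,d2=cams.camera("top")
a=np.radians(-18.44)
for n,d,V,k in(("wrist",z["d"],z["V"],z["k"]),("top",d2,c["view"],[c["fx"],c["fy"],c["cx"],c["cy"]])):
    W=cloud(d,V,k)*1000
    D=W[...,:2]-[559.9,-284.6];X=D@[np.cos(a),np.sin(a)];Y=D@[-np.sin(a),np.cos(a)];Z=W[...,2]
    for y in(-57,3,62):
        m=(abs(Y-y)<6)&(X<46)&(X>-75)&(Z>36)&(Z<60)
        if m.sum()>5: print(n,y,m.sum(),"rear",np.percentile(X[m],1),"front",X[m].max(),"z",np.percentile(Z[m],98))
cv2.imwrite("pics/top9.png",p2[:,:,::-1])
E
```

```text
time_s: 22.4
ee_pos: [0.5728, -0.2867, 0.034]
eef_rot: [-1.575, 0.0, -1.894]
force: [-9.3, -2.0, 1.9]
grip_width: 0.0194
time_s: 23.4
ee_pos: [0.4605, -0.2488, 0.2058]
eef_rot: [-1.569, -0.0, -1.894]
force: [1.5, -0.1, -0.2]
grip_width: 0.033
23.45 [ 0.46109841 -0.2490625   0.2054434 ] [-1.56941361e+00 -1.23575076e-04 -1.89408687e+00] [ 0.15294943 -0.14338722 -0.49120881] 0.03276843366536413
cam [ 0.5292386  -0.27123682  0.3658735 ]
wrist -57 1089 rear -41.61223408636039 front 45.76295662061525 z 42.545173037508995
wrist 3 1042 rear -40.94218039163578 front 45.9227008338094 z 42.54749469660961
wrist 62 1127 rear -42.352387851884345 front 45.93998323972071 z 42.714387748074195
top -57 218 rear -44.46653719477258 front 45.43635862713326 z 45.5300906152296
top 3 228 rear -44.37977636916703 front 45.89332589974467 z 44.751972648659866
top 62 216 rear -45.57921708769353 front 45.55160579327496 z 45.26714319335228
```

View pics/w7.png

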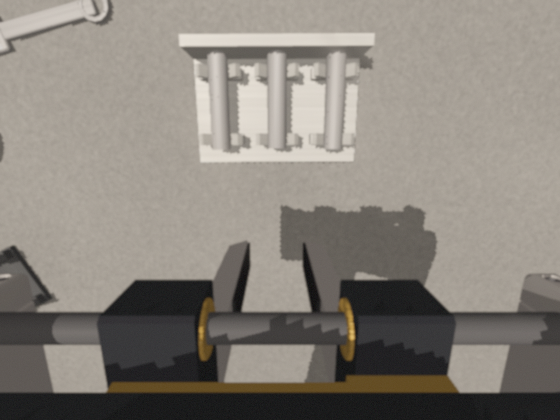

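All three shafts lie parallel against the plate, with rear ends at rows 150–152, level to within about 1.5 mm in both views and top heights of about 42.5 mm. The gripper is clear, so I'm handing in.

```bash
python3 -c "
from station import workorder;print(workorder.hand_in())"
```

```text
the job is handed in; nothing more can be done
None
```

Both loose shafts are in the rack, chamfered ends in the bores, and I handed the job in at about 23.5 s; no verdict is reported.

- **Telling the ends apart:** I closed the fingers lightly on one end of each shaft. The +x end of the shaft farther from the base closed to 13.4 mm. The −x end of the nearer shaft closed to 15.7 mm. A square end would have read about 20 mm, so both probed ends were chamfered. The camera views agreed.
- **Placing:** The farther shaft went into bore 1. The nearer one was turned half round and went into bore 2. I let each settle in its notches, then slid it forward with a light grip until it stopped. On the first, the pads slipped about 7 mm. On the second, about 8 N built up along the shaft.
- **Last checks:** In the wrist and top views the rear ends of the new shafts are within about 1.5 mm of the shaft already racked, which fits all three being home. The wrist view puts the shaft tops at about 42.5 mm, so the axes are about 32.5 mm up. The gripper is clear of everything.
- **Disagreements:** The top view read the tops at about 45 mm, with coarser depth noise, for all three shafts alike. My rack origin estimates differed by 2 to 3 mm between views, and about 5 N of sideways force showed while I was gripping in the notches. It was gone after release.
- **Bystanders:** I moved nothing near the loupe, wrench, bowl or oil can, but did not measure their positions again at the end.

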